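# Key in the microscope light source under its sliding guard

### The job

On the microscope's light-source console, slide the amber guard all the way back to uncover the keys. Press the white key, then the blue, then the green, one at a time, each fully down and let up again before the next, and leave the red key alone. Finally slide the guard fully shut over the keys again, without shifting or toppling the things standing around the console.

Things in the scene. Friction and masses are not known exactly. Their poses are not given: they have to be found in the camera images.
- console: White light-source console, fixed to the bench, 270 (x) x 340 (y) mm. Origin: centre of its underside, on the bench. Its x points from its front edge (key side) to its rear, y to its left, z up. Black side rails (12 mm thick, 93 mm high) run along x at y = +/-164 mm; behind x = +6 mm is a raised deck 78 mm high.
- key_bay (a point): Floor of the key bay, 45 mm above the bench, at console x = -55 mm, y = 0, in the middle of the key row. The four keys stand at y = -93, -31, 31 and 93 mm; which colour is where varies. Axes as the console's.
- guard (a joint): Flat amber see-through guard plate that slides along the console's x over the keys: 0 = fully shut (covers the keys), 0.110 = all the way back (keys free). In m. It stays where it is left; about 3 N moves it. Plate 110 x 308 x 5 mm, its top 87 mm above the bench.
- guard_bar (a point): Centre of the top of the black push bar that stands on the guard's front edge: 12 mm thick (x), 160 mm long (y), rising 30 mm from the plate's top to 117 mm above the bench. When shut it lies at console x = -105 mm, y = 0. The plate reaches 105 mm behind it. It can be pushed from either side or pinched. Axes as the console's.
- key_white (a joint): How far the white key is pressed: 0 = up, 0.008 = fully down (m); springs back, about 5 N when down.
- key_white_top (a point): Centre of the top face of the white square key cap (40 x 40 mm, on a black base 52 mm square), 73 mm above the bench when up. Axes as the console's.
- key_blue (a joint): How far the blue key is pressed: 0 = up, 0.008 = fully down (m); springs back, about 5 N when down.
- key_blue_top (a point): Centre of the top face of the blue square key cap (40 x 40 mm, on a black base 52 mm square), 73 mm above the bench when up. Axes as the console's.
- key_green (a joint): How far the green key is pressed: 0 = up, 0.008 = fully down (m); springs back, about 5 N when down.
- key_green_top (a point): Centre of the top face of the green square key cap (40 x 40 mm, on a black base 52 mm square), 73 mm above the bench when up. Axes as the console's.
- key_red (a joint): How far the red key is pressed: 0 = up, 0.008 = fully down (m); springs back, about 5 N when down.
- key_red_top (a point): Centre of the top face of the red square key cap (40 x 40 mm, on a black base 52 mm square), 73 mm above the bench when up. Axes as the console's.
- oil_bottle: Bystander: amber glass bottle with white cap, 56 mm across, 110 mm tall, loose. Origin: centre of its underside.
- well_plate: Bystander: white multi-well plate with clear lid and red wells, 85 x 127 x 16 mm, loose. Origin: centre of its underside.
- slide_box: Bystander: blue slide box, 100 x 85 x 36 mm, loose. Origin: centre of its underside.
- dish_stack: Bystander: stack of three clear dishes, 90 mm across, 44 mm tall, loose. Origin: centre of its underside.

How it is judged:
By the outcome, as a careful person would: the job done as asked, in the order asked, and still so for the second after the job is handed in, with the robot touching nothing.
It also fails if it takes over 61 s, if anything falls off the work surface, if the arm or the gripper's body presses on something with over 40 N, if the wrist force passes 120 N, or if a joint passes its speed limit or range.

### The arm

A 6-joint arm with a two-finger parallel gripper is mounted at the origin on the work surface. World frame = base frame: x ahead of the robot, y to its left, z up, the work surface at z = 0. Lengths are in m, angles in rad, forces in N, time in s.
With the tool pointing down it reaches from about 0.35 to 0.975 m from the base axis. Payload 7.1 kg.
Tool frame: the origin (TCP) lies midway between the tips of the shut fingers; the grasp point (between the pads) lies 19 mm behind it; z points along the fingers, y is the line along which they close (so a half turn about z gives the same grasp; the last joint's range is limited). The gripper opens to 88 mm and grips with 3 to 60 N. Pads are 20 mm wide; open, the fingers measure 115 mm over their backs; the gripper's body (75 mm by 178 mm) begins 61 mm behind the grasp point.
Start: joints at [1.259, 0.423, 1.63, -0, 1.089, -0.019], TCP at [0.18, 0.598, 0.223] pointing down, gripper open.
Joint ranges: [-3, 3], [-0.9, 2.11], [0.09, 2.58], [-1.31, 4.45], [0.11, 2.69], [-2.54, 2.54]. Speed limits (rad/s): [2.39, 2.39, 3.01, 3.14, 3.14, 3.14].

### API

Orientations are given as a unit quaternion [w, x, y, z].
In Python, from station import move_pose, movel, movej, command_gripper, wait, inverse_kinematics, read_camera, camera_info, MotionError, job_done, get_time, get_joint_pos, get_qvel, get_effort, get_tcp_pos, get_ee_rot, get_ft_force, get_ft_torque, get_grip_width, get_finger_force gives the robot as it stands. Calls block until the motion is done:
- move_pose(position, orientation): joint-space move of the TCP to a pose.
- movel(position, frame=None, v=0.15, until_force=None): straight line of the TCP; frame=None keeps the orientation; v is the mean speed in m/s. With until_force (N) it stops when the force on the tool has changed by that much, and returns True; else False.
- movej(angles): joint-space move.
- command_gripper(opening): opening from 0.0 (shut) to 1.0 (fully open); the grip force is fixed at half the most; returns when the fingers have stopped.
- wait(seconds).
- inverse_kinematics(position, orientation): joint angles nearest the present ones, or None.
- read_camera(name): name is "scene" or "side" or "wrist"; returns the picture (384x512x3 uint8, red, green, blue); there is no depth.
- camera_info(name): a dict with "intrinsics" (3x3 intrinsics, pixels), "dist" ([k1, k2, p1, p2, k3] as OpenCV has them; the pictures are not rectified), "T" (4x4, takes a point from camera to world coordinates); the wrist camera has in their place "tool_from_camera" (4x4, takes a point from camera to tool coordinates, whose origin is the TCP and whose axes are the flange's). Camera axes: x right, y up, looking along -z (the intrinsics and any distortion apply to the point x, -y, -z); pixel columns grow to the right and rows downward; lengths in m; the calibration is good to about 2 mm. A picture is of the moment at which its call begins: read the wrist's pose just before it. camera_info takes no time and is no camera call.
A pose or a line that the arm cannot do raises MotionError and nothing moves.
- job_done(): hands the job in; it is judged then, once.
Readings, each from a call of its own:
- get_time(): time.
- get_joint_pos(): joint angles.
- get_qvel(): joint speeds.
- get_effort(): joint torques, N m.
- get_tcp_pos(): TCP position.
- get_ee_rot(): TCP orientation.
- get_ft_force(): force on the tool from outside, world axes, zero at the start.
- get_ft_torque(): the same for the moment, N m.
- get_grip_width(): opening from 0.0 (shut) to 1.0 (fully open).
- get_finger_force(): force on a finger pad.
Only numpy, scipy, OpenCV 4.12 (cv2) and the standard library are available. Lean on these libraries where they do the work, as an engineer would, in place of code of your own. Each camera call takes 0.05 s, during which the arm holds its last target. There are 200 camera calls.

## Working session

There is one attempt and no reset: what is moved stays moved. The work goes in short steps, each a Python script; the robot and the scene stay as the last script left them, time stands still between calls to the robot, and variables do not carry over. Pictures are saved under pics/ and viewed, at most 10 in all, crops included, and the job is handed in when it is done.

```bash
mkdir -p pics; ls; python3 - <<'E'
from station import *
import cv2,numpy as np
for n in("scene","side","wrist"):
    cv2.imwrite(f"pics/{n}0.png",read_camera(n)[:,:,::-1]); i=camera_info(n)
    for k in i: print(n,k,np.round(np.array(i[k]),4).tolist())
print(get_time(),get_ee_rot())
E
```

```text
pics
scene intrinsics [[380.37, 0.0, 252.9578], [0.0, 380.37, 192.5388], [0.0, 0.0, 1.0]]
scene dist [-0.0564, 0.0, 0.0, 0.0, 0.0]
scene T [[0.8107, -0.3348, 0.4803, 1.0225], [0.5851, 0.4892, -0.6468, -0.544], [-0.0184, 0.8054, 0.5925, 0.6346], [0.0, 0.0, 0.0, 1.0]]
side intrinsics [[349.3249, 0.0, 257.6302], [0.0, 349.3249, 184.1621], [0.0, 0.0, 1.0]]
side dist [-0.0305, 0.0, 0.0, 0.0, 0.0]
side T [[0.7357, 0.3758, -0.5635, 0.0424], [-0.6772, 0.3956, -0.6204, -0.5756], [-0.0102, 0.838, 0.5455, 0.6595], [0.0, 0.0, 0.0, 1.0]]
wrist intrinsics [[300.1013, 0.0, 250.8818], [0.0, 300.1013, 193.3312], [0.0, 0.0, 1.0]]
wrist dist [-0.0554, 0.0, 0.0, 0.0, 0.0]
wrist tool_from_camera [[-0.0, 0.9522, 0.3055, 0.0838], [1.0, -0.0001, 0.0004, 0.0007], [0.0005, 0.3055, -0.9522, -0.1624], [0.0, 0.0, 0.0, 1.0]]
0.15 [-1.07300960e-04  1.45857062e-01  9.89305504e-01 -5.71122251e-04]
```

View pics/scene0.png

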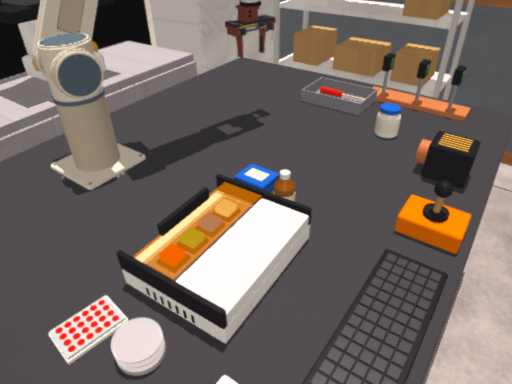

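View pics/side0.png

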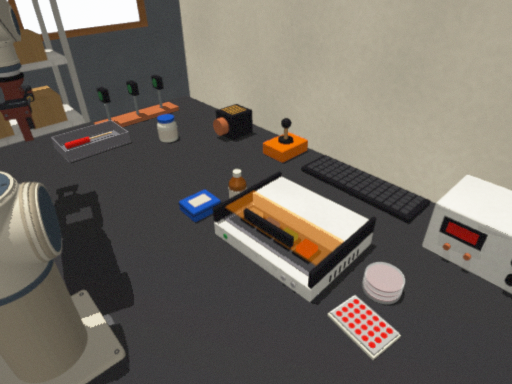

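The guard is shut. Red is the nearest key in the scene picture at (172,257), then green (193,240), probably blue (210,223) and white (227,210). In the side view the rail-top ends are at about (372,223), (313,290), (280,178) and (215,208). I'll get a rough pose from these, then take a wrist view.

```bash
cat > h.py <<'E'
from station import *
import cv2,numpy as np
def campose(n):
    i=camera_info(n)
    if n!="wrist": return i,np.array(i["T"])
    w,x,y,z=get_ee_rot(); from scipy.spatial.transform import Rotation as R
    T=np.eye(4);T[:3,:3]=R.from_quat([x,y,z,w]).as_matrix();T[:3,3]=get_tcp_pos()
    return i,T@np.array(i["tool_from_camera"])
def ray(i,T,px,z):
    p=cv2.undistortPoints(np.array(px,float).reshape(-1,1,2),np.array(i["intrinsics"]),np.array(i["dist"])).reshape(-1,2)
    d=np.c_[p[:,0],-p[:,1],-np.ones(len(p))]@T[:3,:3].T; o=T[:3,3]
    return o+d*((z-o[2])/d[:,2])[:,None]
def proj(i,T,P):
    q=(np.array(P,float)-T[:3,3])@T[:3,:3]; q=q*[1,-1,-1]
    return cv2.projectPoints(q,np.zeros(3),np.zeros(3),np.array(i["intrinsics"]),np.array(i["dist"]))[0].reshape(-1,2)
def quat(yaw): # tool down; tool x at angle yaw
    c,s=np.cos(yaw/2),np.sin(yaw/2); return [0.,c,s,0.]
E
python3 - <<'E'
from h import *
i,T=campose("side")
print(ray(i,T,[(372,223),(313,290),(280,178),(215,208)],.093).round(3))
i,T=campose("scene")
print(ray(i,T,[(218,315),(125,250),(310,210),(228,183)],.093).round(3))
i,T=campose("scene")
print(ray(i,T,[(172,257),(193,240),(210,223),(227,210)],.08).round(3))
E
```

```text
[[ 0.715 -0.264  0.093]
 [ 0.442 -0.298  0.093]
 [ 0.7    0.047  0.093]
 [ 0.464  0.061  0.093]]
[[ 0.738 -0.268  0.093]
 [ 0.484 -0.258  0.093]
 [ 0.729  0.066  0.093]
 [ 0.509  0.045  0.093]]
[[ 0.567 -0.209  0.08 ]
 [ 0.567 -0.148  0.08 ]
 [ 0.561 -0.086  0.08 ]
 [ 0.563 -0.028  0.08 ]]
```

```bash
python3 - <<'E'
from h import *
move_pose([.52,-.11,.36],quat(np.pi)); wait(.3)
i,T=campose("wrist"); im=read_camera("wrist"); np.savez("w1.npz",T=T,im=im)
cv2.imwrite("pics/w1.png",im[:,:,::-1]); print(get_time(),get_tcp_pos())
E
```

```text
3.3083 [ 0.52004656 -0.10981148  0.35996582]
```

View pics/w1.png

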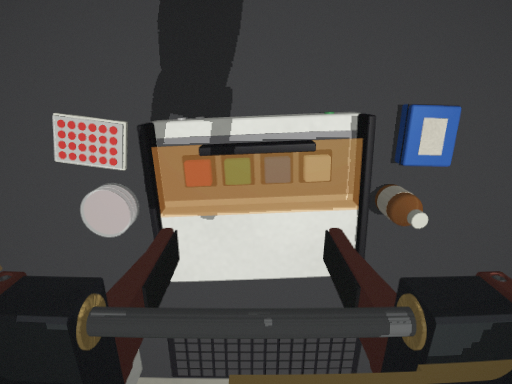

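Image up is toward the robot. The caps are red (198,173), green (238,171), blue (278,169) and white (317,168). The bar top runs from about (200,149) to (316,145), and the bottle and blue box are clear of the console on its left.

```bash
python3 - <<'E'
from h import *
d=np.load("w1.npz"); T=d["T"]; i=camera_info("wrist")
k=ray(i,T,[(198,173),(238,171),(278,169),(317,168)],.073); print(k.round(4))
print(ray(i,T,[(200,149),(316,145)],.117).round(4), ray(i,T,[(170,281),(357,277),(361,207)],.078).round(4))
ys=np.array([-.093,-.031,.031,.093])
v=np.polyfit(ys,k[:,:2],1); yaw=np.arctan2(-v[0,0],v[0,1]); print("yaw",yaw,"scale",np.hypot(*v[0]),"bay",v[1])
R=np.array([[np.cos(yaw),-np.sin(yaw)],[np.sin(yaw),np.cos(yaw)]])
o=v[1]-R@[-.055,0]; print("origin",o)
C=lambda x,y,z:[*(o+R@[x,y]),z]
P=[C(x,y,.093) for x in(-.135,.135) for y in(-.17,.17)]+[C(-.111,-.08,.117),C(-.111,.08,.117),C(-.099,.08,.117),C(-.099,-.08,.117)]+[C(-.055+a,y+b,.073) for y in ys for a in(-.02,.02) for b in(-.02,.02)]+[C(.135,-.158,.078),C(.135,.158,.078)]
outs=[]
for n in("wrist","side"):
    if n=="wrist": im,TT=d["im"],T
    else: im=read_camera(n); TT=campose(n)[1]
    s=cv2.resize(im[:,:,::-1],None,fx=3,fy=3)
    q=proj(camera_info(n),TT,P)
    for p in q: cv2.circle(s,tuple(int(a) for a in (p+.5)*3),3,(255,0,255),-1)
    outs.append(s[300:900,390:1190])
cv2.imwrite("pics/chk.png",outs[0][:,:]); cv2.imwrite("pics/chk2.png",outs[1][200:600])
E
```

```text
[[ 0.5476 -0.1911  0.073 ]
 [ 0.5445 -0.1293  0.073 ]
 [ 0.5413 -0.0679  0.073 ]
 [ 0.5396 -0.008   0.073 ]]
[[ 0.5032 -0.1786  0.117 ]
 [ 0.4976 -0.0213  0.117 ]] [[ 0.7385 -0.2496  0.078 ]
 [ 0.7307  0.074   0.078 ]
 [ 0.6016  0.0656  0.078 ]]
yaw 0.04472298982040066 scale 0.9857177571887946 bay [ 0.54325355 -0.09907015]
origin [ 0.59819855 -0.09661121]
```

View pics/chk.png

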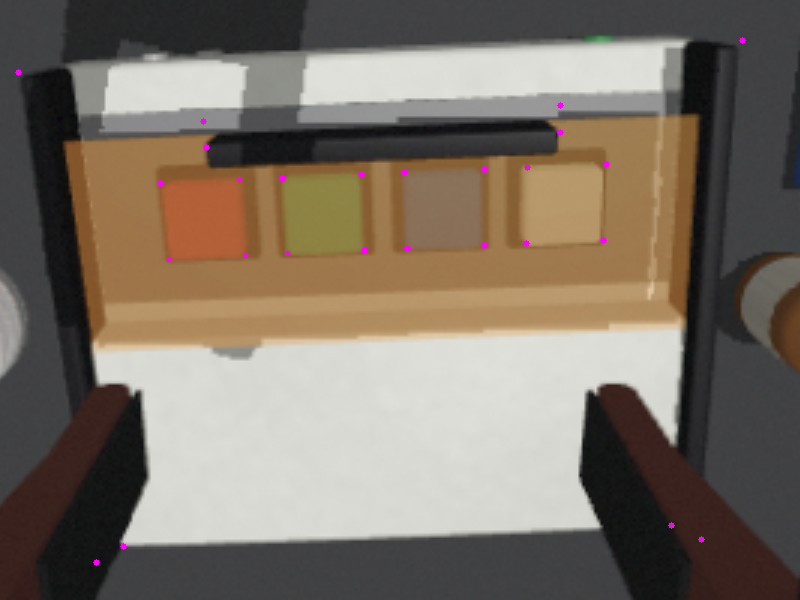

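Key caps fit to about 1 mm. The bar appears a few mm further back than expected, which doesn't matter because I'll push to the stop under force control. Next I'll open the guard by pushing from its front side with closed fingers.

```bash
cat >> h.py <<'E'
yaw=0.0447; o=np.array([.5985,-.0970]); Rc=np.array([[np.cos(yaw),-np.sin(yaw)],[np.sin(yaw),np.cos(yaw)]])
C=lambda x,y,z:[*(o+Rc@[x,y]),z]
L=lambda p:Rc.T@(np.array(p)[:2]-o)
Q=quat(np.pi+yaw)
E
python3 - <<'E'
from h import *
command_gripper(0)
move_pose(C(-.160,0,.16),Q)
movel(C(-.160,0,.100),v=.1)
print(get_ft_force())
print(movel(C(-.05,0,.100),v=.08,until_force=20),L(get_tcp_pos()),get_ft_force())
print(movel(C(.03,0,.100),v=.05,until_force=14),L(get_tcp_pos()),get_ft_force())
movel(C(-.03,0,.100),v=.1); movel(C(-.04,0,.16),v=.2)
print(get_time())
move_pose([.52,-.11,.36],quat(np.pi)); wait(.2)
i,T=campose("wrist"); im=read_camera("wrist"); np.savez("w2.npz",T=T,im=im)
cv2.imwrite("pics/w2.png",cv2.resize(im[100:300,130:397,::-1],None,fx=3,fy=3)); print(get_time())
E
```

```text
[ 1.08971003 -0.68020263  0.73384183]
False [-4.97898241e-02  1.92386502e-05] [-0.35258244  0.41444492  0.09182093]
True [-0.01197376  0.00016893] [-0.40395252 -0.15718158  0.37660568]
9.4917
10.575
```

View pics/w2.png

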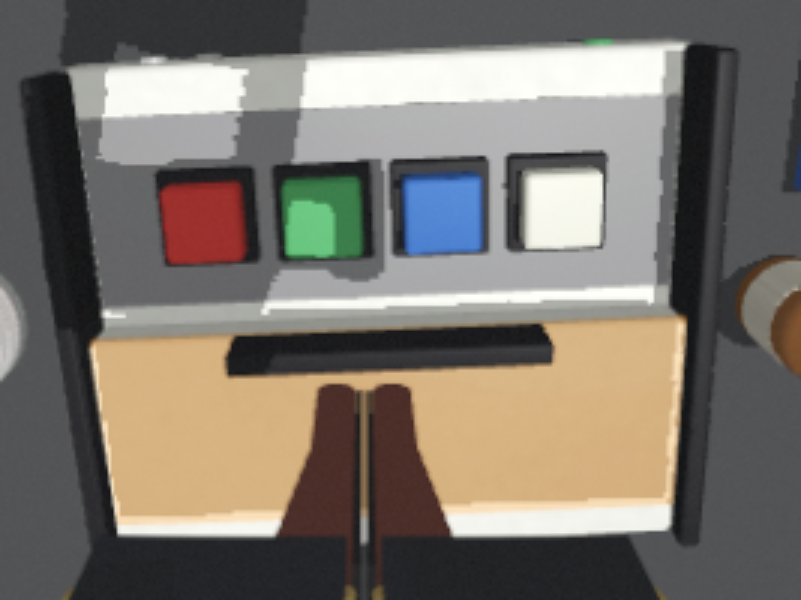

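The guard is open and the bar sits just behind the keys. Clear view of the caps: red (198,174), green (238,172), blue (278,171), white (317,169). I'll confirm the rear stop with a firmer push, then press white, blue and green.

```bash
python3 - <<'E'
from h import *
d=np.load("w2.npz"); i=camera_info("wrist")
px=np.array([(562,208),(444,214),(323,217),(204,223)])/3+[130,100]-.33
k=ray(i,d["T"],px,.073); l=np.array([L(p) for p in k]); print(l.round(4))
print("bar", [L(p).round(4) for p in ray(i,d["T"],np.array([(232,376),(552,362)])/3+[130,100],.117)])
movel(C(-.035,0,.14),[*Q],v=.25) if False else move_pose(C(-.035,0,.14),Q)
movel(C(-.035,0,.100),v=.15)
print(movel(C(.03,0,.100),v=.05,until_force=28),L(get_tcp_pos()),get_ft_force())
movel(C(-.03,0,.100),v=.15); 
kx=l[:,0].mean()
for n,y in (("white",.093),("blue",.031),("green",-.031)):
    movel(C(kx,y,.100),v=.2); movel(C(kx,y,.080),v=.1); wait(.1)
    f0=get_ft_force()[2]
    r=movel(C(kx,y,.058),v=.02,until_force=14); z=get_tcp_pos()[2]; wait(.15)
    print(n,r,z,get_tcp_pos()[2],f0,get_ft_force()[2]); 
    movel(C(kx,y,.100),v=.08); wait(.1)
movel(C(kx,0,.15),v=.2); print(get_time())
E
```

```text
[[-0.0553  0.0914]
 [-0.0547  0.0312]
 [-0.0559 -0.0305]
 [-0.0555 -0.0916]]
bar [array([ 0.0115, -0.0765]), array([0.0111, 0.0792])]
True [-0.01204962  0.0002293 ] [ 0.59431757  0.0926456  -0.30018373]
white True 0.06528897883011424 0.06526634053720448 0.9720131522593172 9.881715695767944
blue True 0.06531920651325887 0.06527415364531404 0.15147194946399584 9.668137684706466
green True 0.06531387664651098 0.06530123934862228 0.879796704967317 9.04086456641717
21.0
```

The stop repeated at the same place, and each key bottomed out at about 9.5 N. Now I'll close the guard from behind the bar.

```bash
python3 - <<'E'
from h import *
movel(C(.045,0,.15),v=.2); movel(C(.045,0,.100),v=.1)
print(movel(C(-.06,0,.100),v=.08,until_force=20),L(get_tcp_pos()))
print(movel(C(-.13,0,.100),v=.05,until_force=14),L(get_tcp_pos()))
movel(C(-.075,0,.100),v=.15)
print(movel(C(-.13,0,.100),v=.05,until_force=28),L(get_tcp_pos()))
movel(C(-.07,0,.100),v=.15); movel(C(-.07,0,.16),v=.2)
move_pose([.52,-.11,.36],quat(np.pi)); wait(.2)
cv2.imwrite("pics/w3.png",read_camera("wrist")[:,:,::-1]); print(get_time())
E
```

```text
False [-6.02164493e-02 -9.98482269e-05]
True [-0.08722443 -0.00018505]
True [-0.08710103 -0.00041889]
27.0417
```

View pics/w3.png

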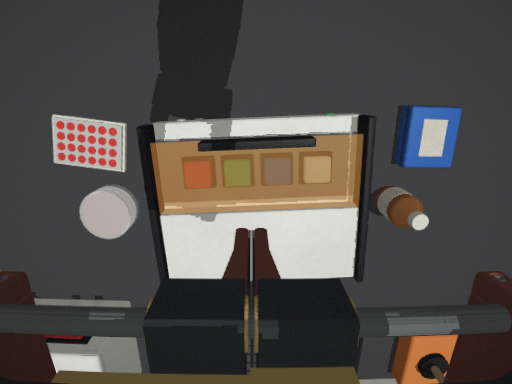

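```bash
python3 - <<'E'
from h import *
i,T=campose("wrist")
a=cv2.imread("pics/w3.png").sum(2); b=cv2.imread("pics/w1.png").sum(2)
for c in(215,295): print(a[134:160,c],b[134:160,c])
print([proj(i,T,[C(x,y,.117) for x in(-.111,-.099)]).round(1).tolist() for y in(-.05,.05)])
E
```

```text
[420 424 420 260 241 174  64  61  46  66  77  72  64  62  55  60 132 365
 363 357 358 361 357 348 344 337] [425 376 243 244 245 245 242 239 242 237  54  52  49  63  63  75  62  60
  68  63  88 223 340 331 327 322]
[340 247 109  46  51 117 196 184 172 164 166 139 136 233 368 368 366 368
 370 370 364 367 368 363 365 362] [455 457 455 456 453 242 165  55  59  56 140 192 178 168 160 153 146 130
 301 365 363 366 364 364 364 367]
[[[219.1, 140.2], [219.8, 149.1]], [[293.8, 136.9], [293.9, 145.9]]]
```

```bash
python3 -c "
from station import *
print(job_done(),get_time())"
```

```text
the job is handed in; nothing more can be done
the job is handed in; nothing more can be done
```

I opened the guard to its rear stop, pressed white, blue and green fully in that order without touching red, shut the guard to its front stop (bar within about 2 mm of its shut position by camera), left the surrounding items unmoved as far as the wrist pictures show, and handed the job in at about 27 s.

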